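Press the patch on a mahjong drawer front in the toggle-clamp jig

TASK

The drawer front with the new veneer patch has to be pressed in the plywood jig: slide it, without lifting it off the board, until it sits flush against both wooden stops. Then swing the toggle clamp's handle over centre so that its pad locks down on the patch, take your hand off and leave it locked by itself for a second or more. Finally swing the handle back until the clamp is fully open, leaving the drawer front flush in the stops and the other things on the table undisturbed.

Things in the scene. Friction and masses are not known exactly. Their poses are not given: they have to be found in the camera images.
- jig: Fixed plywood board 200 (x) x 400 (y) x 12 thick, carrying two wooden stops and a steel toggle clamp. Origin: on the table top (the board's underside), below the centre of the seated drawer front; the board reaches x -100..100, y -210..190. When flush in the stops the drawer front's body has the jig's x, y and yaw, and z = 12. All 'jig' figures are mm in this frame.
- side_stop (a point): middle of the top edge of the side stop's face. The stop is a wooden bar 20 thick, 15 high above the board; its face at jig x = 40 looks to jig -x and runs from y -170 to 70.
- end_stop (a point): point on the top edge of the end stop's face. The stop is a wooden bar 14 thick, 15 high above the board; its face at jig y = 70 looks to jig -y and runs from x -55 to 60.
- clamp_foot (a point): middle of the toggle clamp's foot on the board, behind the end stop (jig x 0, y 130, z 12). Foot and cheeks fill jig x -28..28, y 92..182, the cheeks up to z 66.
- panel: Loose dark wooden drawer front lying face up on the board, 80 (x) x 140 (y) x 20 thick, 0.15 to 0.3 kg. Origin: centre of its underside. Brass knob, 22 dia and high, on top at y = -45; thin lighter square veneer patch, 50 x 50, on top at y = +30. It starts 65 to 100 too far to the jig's -y and 18 to 35 too far to its -x, turned by up to 0.15 rad.
- panel_patch (a point): centre of the veneer patch, on the drawer front's top face (panel x 0, y 30, z 20)
- press_point (a point): fixed point of the jig (jig x 0, y 30, z 32) where the patch centre lies when the drawer front is flush against both stops, and where the pad comes down
- clamp_handle (a joint): handle angle: 0 = fully open stop (handle leans back 0.80 rad from upright to jig +y, arm raised about 62 degrees), 1.05 = dead centre, 1.15 = locked stop (leans 0.35 rad to jig -y, arm level). Friction 0.08 N m holds it anywhere. Onto the panel, the last 0.2 rad before dead centre take up to 0.4 N m; past it, it snaps to the stop and stays; unlocking takes about 0.4 N m.
- handle_pivot (a point): fixed pivot of the handle, jig x 0, y 150, z 60. The handle turns about the line through it along the jig's x; its top moves towards jig -y as the angle grows (closing).
- handle_grip (a point): point on the axis of the black rubber handle grip, 80 from the pivot; the grip is a round bar 24 dia with round ends, from 33 to 105 from the pivot. Free for fingers on its jig -y and +y sides.
- clamp_end (a point): free end of the clamp arm, a steel bar 16 wide, 12 thick, reaching 91 from its own pivot at jig y 105, z 55; it points to jig -y when locked and rises to about z 135 when open. A linkage makes it follow the handle.
- clamp_pad: black rubber pad, 18 dia, on a sprung spindle (5 N/mm) under the clamp arm, 75 from the arm's pivot; origin: centre of its lower face. Locked, it presses with about 10 N on the patch.
- ashtray: heavy round glass ashtray, 120 dia x 40 high; origin: centre of its underside. To be left alone.
- glasses_case: tortoiseshell glasses case with round ends, 150 x 41 x 40 high, long along its x; origin: centre of its underside. To be left alone.
- clippers: steel nail clippers, 70 long (along its y) x 16 x 11 high, lying on the jig board beside the clamp; origin: centre of its underside. To be left alone.
- tea_mug: white mug, 80 dia x 92 high; origin: centre of its underside. To be left alone.
- glue_tin: closed tin, 72 dia x 85 high; origin: centre of its underside. To be left alone.
Things that resemble listed ones, but are neither listed nor needed, are in the scene too. Leave any blue or red look-alike of the panel alone.

How it is judged:
By the outcome, as a careful person would: the job done as asked, in the order asked, and still so for the second after the job is handed in, with the robot touching nothing.
It also fails if it takes over 64 s, if anything falls off the work surface, if the arm or the gripper's body presses on something with over 40 N, if the wrist force passes 120 N, or if a joint passes its speed limit or range.

ROBOT

A 6-joint arm with a two-finger parallel gripper is mounted at the origin on the work surface. World frame = base frame: x ahead of the robot, y to its left, z up, the work surface at z = 0. Lengths are in m, angles in rad, forces in N, time in s.
With the tool pointing down it reaches from about 0.35 to 0.775 m from the base axis. Payload 5.5 kg.
Tool frame: the origin (TCP) lies between the finger pads; the fingertips stand 19 mm ahead of it and the grasp point (between the pads) is the TCP; z points along the fingers, y is the line along which they close (so a half turn about z gives the same grasp; the last joint's range is limited). The gripper opens to 85 mm and grips with 20 to 120 N. Pads are 22 mm wide; open, the fingers measure 114 mm over their backs; the gripper's body (76 mm by 85 mm) begins 54 mm behind the grasp point. The pads swing forward as they close: fully open they stand 13 mm farther back than shut.
Start: joints at [-1.328, 0.313, 0.046, 1.304, 0, 1.431], TCP at [0.215, -0.533, 0.25] pointing down, gripper open.
Joint ranges: [-2.76, 2.76], [-0.86, 1.69], [-1.03, 1.26], [-2.2, 2.34], [-1.47, 1.5], [-3.14, 3.14]. Speed limits (rad/s): [2.57, 2.57, 3.14, 3.14, 3.14, 3.14].

INTERFACE

Orientations are given as a unit quaternion [w, x, y, z].
In Python, from workcell import env gives the robot as it stands.
- The arm moves only by the shell command python3 -m pendant 'ROWS' [FORCE]. ROWS is JSON, a list of rows, each an object with "travel": the shift along the tool's x, y, z scaled (see below), a list of three; "rot": the turn, a rotation vector about the tool's x, y, z scaled (see below), a list of three; "fingers": the opening, from -1 (shut) to 1 (fully open). In form: [{"travel": [dx, dy, dz], "rot": [wx, wy, wz], "fingers": fingers}, ...]. A call has 1 to 10 rows; each row is the pose to reach, as a shift and turn from the pose commanded when the call began, along the tool's axes at that moment; what a row does not reach only later rows make up. The controller multiplies each number of a shift by 0.12 m and each number of a turn by 60 degrees. A row lasts 1/10 s, in which the tool goes at most 50 mm and 8.59 degrees, less where a joint would pass 70% of its speed; a pose out of reach is approached as far as the arm can. A call with a number of a shift or a turn outside -1 to 1 is refused whole. A call with a gripper value outside its range is refused whole. The fingers move at their own pace and stop on an object; FORCE is the grip in N (left out, the last holds). Time passes only in rows, so rows that repeat a pose let the fingers close. It gives the time, the measured TCP pose, the force, the opening and the grip force at its end, in the units of the state.
- env.get_state(): the state, without advancing time (a new reading comes with each control period).
- env.read_camera(name): name is "scene" or "top"; returns (picture, depth): 400x640x3 uint8, blue, green, red; 400x640 float32, m along the optical axis (not along the pixel's ray), 0 where there is no reading.
- env.camera_model(name): a dict with "fovy" (degrees; the focal length in pixels is half the picture's height over the tangent of half this angle, whatever the lens; pixels are square), "cx", "cy" (the principal point, pixels), "rvec" (rotation vector, rad) and "tvec" (3), from world to camera coordinates, as OpenCV has them. Camera axes: x right, y down, z forward; pixel columns grow to the right and rows downward; lengths in m; the calibration is good to about 2 mm. A picture is of the moment at which its call begins. camera_model takes no time and is no camera call.
- env.hand_in(): hands the job in; it is judged then, once.
Trained networks look in the newest picture that a camera, given by its name, has taken for a name from the list of things; names that differ only in an ending like _2 or _b are one class to them, and where a whole thing is asked for, a point or a joint stands for the part that bears it (a point fixed in the world has none). Each returns a list of dicts, best first, with "conf" (0 to 1); they miss things now and then, are a little off and sometimes report something else, mostly with a low value. They report only what shows in the picture. A call takes as long as a camera call. They do not tell look-alikes from the thing itself.
- env.outline_of(camera, target): "mask" (400x640 bool, what is visible of it) and "xy" ([column, row] in pixels, amid what is visible of it).
The state is a dict: "clock": time; "joint_pos": joint angles; "qvel": joint speeds; "tau": joint torques, N m; "tcp_pos": TCP position; "orientation": TCP orientation; "wrist_force": force on the tool from outside, world axes, zero at the start; "ft_torque": the same for the moment, N m; "finger_gap": finger opening in m; "grip_force": force on a finger pad.
Only numpy, scipy, OpenCV 4.12 (cv2) and the standard library are available. Lean on these libraries where they do the work, as an engineer would, in place of code of your own. Each camera call takes 0.05 s, during which the arm holds its last target. There are 200 camera calls.

## Working session

There is one attempt and no reset: what is moved stays moved. The work goes in short steps, Python scripts to look and compute and a shell command to move; the robot and the scene stay as the last step left them, time stands still between calls to the robot, and variables do not carry over. Pictures are saved under pics/ and viewed, at most 10 in all, crops included, and the job is handed in when it is done.

```bash
mkdir -p pics; ls; cat > h.py <<'E'
import numpy as np, cv2
from workcell import env
def cam(n):
    m=env.camera_model(n); f=200/np.tan(np.radians(m['fovy'])/2)
    R=cv2.Rodrigues(np.array(m['rvec'],float))[0]; return f,m['cx'],m['cy'],R,np.array(m['tvec'],float).ravel()
def ray(n,uv):
    f,cx,cy,R,t=cam(n); d=np.array([(uv[0]-cx)/f,(uv[1]-cy)/f,1.]); return -R.T@t, R.T@d
def on_z(n,uv,z):
    o,d=ray(n,uv); return o+d*(z-o[2])/d[2]
def cloud(n,depth):
    f,cx,cy,R,t=cam(n); v,u=np.mgrid[:400,:640]; P=np.stack([(u-cx)/f*depth,(v-cy)/f*depth,depth],-1)
    return (P-t)@R
def proj(n,p):
    f,cx,cy,R,t=cam(n); q=R@np.asarray(p,float)+t; return f*q[:2]/q[2]+[cx,cy]
E
python3 - <<'E'
from h import *
for n in ('scene','top'):
    im,d=env.read_camera(n); cv2.imwrite(f'pics/{n}0.png',im); np.save(f'{n}0.npy',d)
    print(n,env.camera_model(n),(d>0).mean(), 'pos',ray(n,(320,200))[0])
    P=cloud(n,d)
    for t in ['panel','side_stop','end_stop','clamp_foot','clamp_pad','panel_patch','handle_grip','clamp_end','handle_pivot','clippers','glasses_case','tea_mug','glue_tin','ashtray']:
        for o in env.outline_of(n,t)[:3]:
            m=o['mask']&(d>0); print(t,round(o['conf'],2),np.round(o['xy']),m.sum(),np.round(np.median(P[m],0),3) if m.any() else '')
print(env.get_state())
E
```

```text
pics
scene {'fovy': 43.99097577029501, 'cx': 318.3864463529095, 'cy': 197.78631212474465, 'rvec': array([ 1.87743009,  1.76321617, -0.61915447]), 'tvec': array([-0.02304951, -0.33507104,  1.95405648])} 0.99617578125 pos [ 1.48583238 -0.07608113  1.31059316]
panel 0.75 [253. 172.] 829 [ 0.329 -0.223  0.02 ]
panel 0.63 [198. 160.] 755 [ 0.262 -0.418  0.021]
panel 0.57 [277. 220.] 957 [ 0.527 -0.144  0.033]
side_stop 0.61 [310. 232.] 5614 [ 0.583 -0.027  0.014]
end_stop 0.7 [316. 237.] 5700 [ 0.583 -0.025  0.014]
clamp_foot 0.74 [315. 232.] 5752 [ 0.582 -0.026  0.014]
panel_patch 0.85 [197. 165.] 723 [ 0.26  -0.418  0.021]
panel_patch 0.82 [257. 175.] 831 [ 0.325 -0.224  0.02 ]
panel_patch 0.62 [277. 218.] 1012 [ 0.528 -0.144  0.033]
handle_grip 0.82 [368. 212.] 272 [0.572 0.133 0.099]
handle_grip 0.51 [302. 268.] 725 [ 0.729 -0.068  0.035]
clamp_end 0.75 [333. 212.] 198 [0.565 0.031 0.103]
handle_pivot 0.77 [315. 234.] 5806 [ 0.582 -0.029  0.014]
clippers 0.47 [341. 204.] 66 [0.489 0.067 0.02 ]
glasses_case 0.78 [302. 268.] 755 [ 0.728 -0.069  0.034]
tea_mug 0.61 [454. 200.] 813 [0.521
[... 1267 characters left out ...]
015]
{'clock': 1.5, 'joint_pos': array([-1.32760900e+00,  3.13198673e-01,  4.61088692e-02,  1.30363285e+00,
        1.31403181e-06,  1.43122698e+00]), 'qvel': array([ 0.00077571, -0.00026797,  0.00056791,  0.00039147, -0.00198268,
       -0.00077421]), 'tau': array([ 1.21812256e-03, -4.80461061e+01,  2.98803324e+01,  6.53084498e-04,
       -3.85281533e-05, -1.11696444e-06]), 'tcp_pos': array([ 0.21476539, -0.53341791,  0.25032757]), 'orientation': array([3.67543302e-05, 9.81742990e-01, 1.90212250e-01, 2.56380892e-06]), 'wrist_force': array([ 0.29638122,  0.27710807, -0.0272343 ]), 'ft_torque': array([-0.01695313, -0.02613152,  0.00830563]), 'grip_force': 0.0, 'finger_gap': 0.085598603245374}
```

```bash
python3 - <<'E'
from h import *
im=cv2.imread('pics/top0.png'); c=cv2.resize(im[120:270,230:430],None,fx=4,fy=4,interpolation=cv2.INTER_CUBIC); cv2.imwrite('pics/topcrop.png',c)
E
```

```text
(no output)
```

View pics/top0.png

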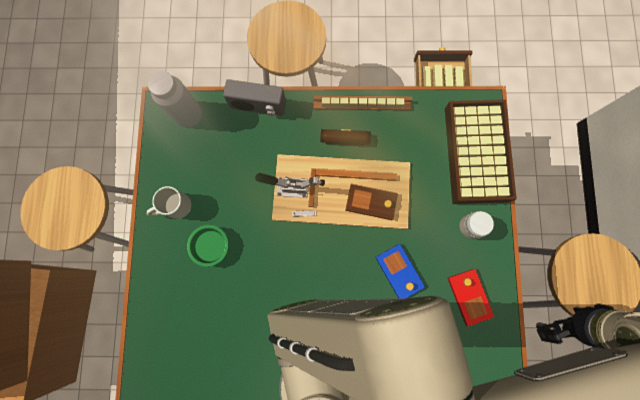

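View pics/topcrop.png

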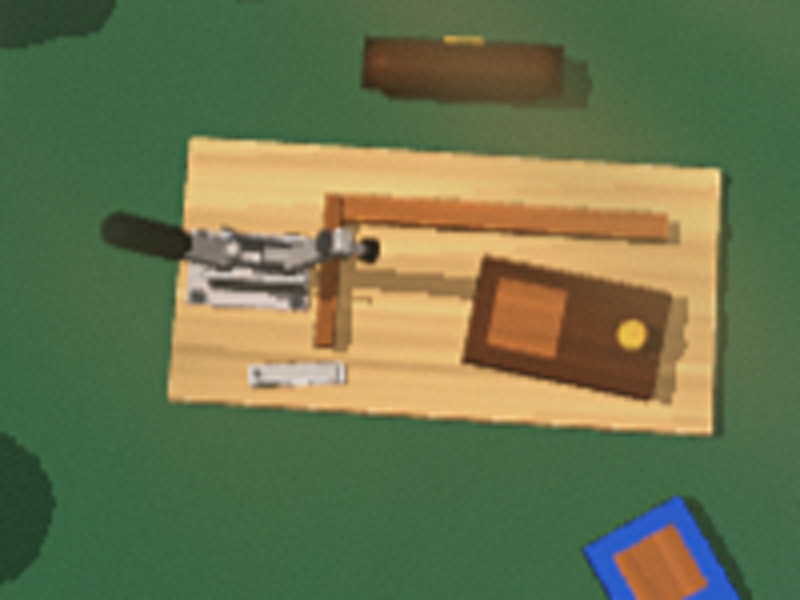

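View pics/scene0.png

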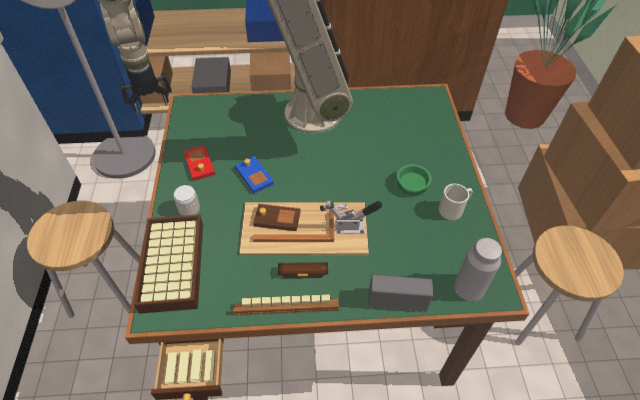

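The panel meant is the dark-brown one on the board at top (372,203) / scene (277,218). The blue one (400,272) and the red one (469,298) are look-alikes lying off the board. The crop confirms the brown one, with its knob at -y and its patch towards the stops. Next I measure the jig and panel poses from both views.

```bash
cat >> h.py <<'E'
def rect(n,mask,z,L,W):
    c=max(cv2.findContours(mask.astype(np.uint8),cv2.RETR_EXTERNAL,cv2.CHAIN_APPROX_NONE)[0],key=cv2.contourArea).reshape(-1,2)
    p=np.array([on_z(n,u,z)[:2] for u in c])
    (cx,cy),s,a=cv2.minAreaRect((p*1000).astype(np.float32))
    a=np.radians(a); 
    if s[0]>s[1]: a-=np.pi/2   # angle of the short side axis
    a=(a+np.pi/2)%np.pi-np.pi/2
    return np.array([cx,cy]),a,sorted(s)
def largest(m):
    k,l,s,_=cv2.connectedComponentsWithStats(m.astype(np.uint8)); return l==1+np.argmax(s[1:,4])
def inboard(J,yaw,p): # world mm -> jig mm
    c,s=np.cos(yaw),np.sin(yaw); return (np.asarray(p)[...,:2]-J)@np.array([[c,-s],[s,c]])
E
python3 - <<'E'
from h import *
for n in ('top','scene'):
    im=cv2.imread(f'pics/{n}0.png'); d=np.load(f'{n}0.npy'); P=cloud(n,d)
    x,y,z=P[...,0],P[...,1],P[...,2]
    near=(abs(x-.56)<.2)&(abs(y+.03)<.3)
    hsv=cv2.cvtColor(im,cv2.COLOR_BGR2HSV)
    b=near&(z>.006)&(z<.05)&~((hsv[...,0]>40)&(hsv[...,0]<90)&(hsv[...,1]>80))
    b=largest(cv2.morphologyEx(b.astype(np.uint8),cv2.MORPH_OPEN,np.ones((5,5))))
    c,a,s=rect(n,b,.012,400,200); print(n,'board',c,a,s)
    R=np.array([[np.cos(a),-np.sin(a)],[np.sin(a),np.cos(a)]])
    J=c+R@[0,10]; print('J',J)
    o=next(o for o in env.outline_of(n,'panel') if abs(o['xy'][0]-(372 if n=='top' else 277))<15)
    m=near&(z>.0265)&(z<.037)&cv2.dilate(o['mask'].astype(np.uint8),np.ones((5,5))).astype(bool)
    m=largest(m)
    c2,a2,s2=rect(n,m,.032,140,80); print('panel',c2,a2,s2,'jig',inboard(J,a,c2),a2-a, 'ztop',np.median(z[m]))
    # wooden stops z~.027
    q=(P*1000).reshape(-1,3); jq=inboard(J,a,q); zz=q[:,2]
    st=(zz>22)&(zz<31)&(jq[:,0]>30)&(jq[:,0]<75)&(jq[:,1]>-160)&(jq[:,1]<60)
    print('side',st.sum(),np.percentile(jq[st,0],[2,50,98]),zz[st].mean())
    st=(zz>22)&(zz<31)&(jq[:,0]>-50)&(jq[:,0]<-30)&(jq[:,1]>50)&(jq[:,1]<110)
    print('end',st.sum(),np.percentile(jq[st,1],[2,50,98]))
    # arm/handle
    hi=near&(z>.09); h=(P[hi]*1000); jh=inboard(J,a,h)
    gr=(jh[:,1]>150); print('grip',gr.sum(),np.c_[jh,h[:,2]][gr].mean(0),np.percentile(jh[gr,1],[2,98]),np.percentile(h[gr,2],[2,98]))
E
```

```text
top board [555.03118896 -59.06300354] -0.06299427926667978 [200.4783477783203, 399.6012268066406]
J [555.66071521 -49.08283838]
panel [ 519.30963135 -145.59561157] -0.20606342092542596 [80.63866424560547, 139.71304321289062] jig [-30.20324972 -98.60973783] -0.14306914165874618 ztop 0.032002959271617906
side 486 [40.15494284 49.43803177 60.27886167] 26.864592567663934
end 28 [70.35078073 76.14263117 82.43835061]
grip 192 [ -1.68187645 197.60084813 118.03998428] [171.25618111 224.90298315] [ 92.23721511 137.80113632]
scene board [556.34136963 -58.32145691] -0.06181649627459218 [201.19630432128906, 399.8358154296875]
J [556.95914097 -48.34055722]
panel [ 522.58331299 -145.27891541] -0.20672774645934622 [85.82340240478516, 140.09738159179688] jig [-28.32159512 -98.87684302] -0.14491125018475404 ztop 0.03272550545416615
side 376 [37.88513062 50.17059879 60.80008475] 26.8722795502161
end 16 [70.21694347 76.74455349 83.17765196]
grip 159 [  3.97661005 197.4841771  116.25416884] [167.72401105 224.59662311] [ 90.46119317 138.56719158]
```

```bash
cat >> h.py <<'E'
J0=np.array([.556,-.0488]); YAW=-.0625
def j2w(x,y,z): # jig mm -> world m
    c,s=np.cos(YAW),np.sin(YAW); return np.array([*(J0+np.array([[c,-s],[s,c]])@[x/1000,y/1000]),z/1000])
def plan(p,head):
    """travel & rot units (tool axes) from the present pose to TCP p, tool x heading 'head', pointing down"""
    from scipy.spatial.transform import Rotation as R
    s=env.get_state(); q=np.array(s['orientation']); r=R.from_quat(q[[1,2,3,0]])
    T=R.from_matrix(np.array([[np.cos(head),np.sin(head),0],[np.sin(head),-np.cos(head),0],[0,0,-1]]))
    print('travel',np.round(r.inv().apply(np.array(p)-s['tcp_pos'])/.12,3),'rot',np.round((r.inv()*T).as_rotvec()/np.radians(60),3),'t',round(s['clock'],2))
E
python3 - <<'E'
from h import *
for n in ('top','scene'):
    im=cv2.imread(f'pics/{n}0.png'); d=np.load(f'{n}0.npy'); P=cloud(n,d)
    hsv=cv2.cvtColor(im,cv2.COLOR_BGR2HSV)
    m=(hsv[...,0]>17)&(hsv[...,0]<32)&(hsv[...,1]>140)&(P[...,2]>.042)&(abs(P[...,0]-.515)<.04)&(abs(P[...,1]+.19)<.04)
    v,u=np.nonzero(m); print(n,m.sum(),on_z(n,(u.mean(),v.mean()),.052),P[m].max(0))
plan([.512,-.190,.25],-.2065)
E
```

```text
top 41 [ 0.51002767 -0.18944171  0.052     ] [ 0.51916651 -0.18006084  0.05863698]
scene 30 [ 0.51352887 -0.18914762  0.052     ] [ 0.52163887 -0.18082361  0.05882286]
travel [ 3.367e+00 -1.729e+00  2.000e-03] rot [ 0.    -0.     0.563] t 1.6
```

```bash
python3 -m pendant '[{"travel":[0.3,-0.15,0],"rot":[0,0,0],"fingers":0.2},{"travel":[0.6,-0.3,0],"rot":[0,0,0],"fingers":0.2},{"travel":[0.95,-0.5,0],"rot":[0,0,0],"fingers":0.2},{"travel":[0.95,-0.5,0],"rot":[0,0,0],"fingers":0.2}]'
python3 -m pendant '[{"travel":[0.3,-0.15,0],"rot":[0,0,0],"fingers":0.2},{"travel":[0.6,-0.3,0],"rot":[0,0,0],"fingers":0.2},{"travel":[1,-0.5,0],"rot":[0,0,0],"fingers":0.2},{"travel":[1,-0.5,0],"rot":[0,0,0],"fingers":0.2}]'
python3 -m pendant '[{"travel":[0.3,-0.15,0],"rot":[0,0,0.13],"fingers":0.2},{"travel":[0.6,-0.3,0],"rot":[0,0,0.26],"fingers":0.2},{"travel":[1,-0.5,0],"rot":[0,0,0.39],"fingers":0.2},{"travel":[1,-0.5,0],"rot":[0,0,0.563],"fingers":0.2},{"travel":[1,-0.5,0],"rot":[0,0,0.563],"fingers":0.2}]'
python3 -c "
from h import *
plan([.512,-.1895,.12],-.2065)"
```

```text
clock: 2.0
tcp_pos: [0.3005, -0.431, 0.2507]
orientation: [-0.001, 0.981, 0.193, 0.001]
wrist_force: [0.7, -0.5, 0.8]
finger_gap: 0.0508
grip_force: 0.0
clock: 2.4
tcp_pos: [0.3893, -0.3315, 0.2506]
orientation: [-0.0, 0.981, 0.193, 0.001]
wrist_force: [-0.6, -0.4, 0.1]
finger_gap: 0.0509
grip_force: 0.0
clock: 2.9
tcp_pos: [0.4769, -0.2337, 0.2502]
orientation: [0.0, 0.995, -0.104, 0.0]
wrist_force: [0.0, -0.7, 0.5]
finger_gap: 0.051
grip_force: 0.0
travel [ 0.21  -0.421  1.085] rot [ 0.    -0.    -0.001] t 2.9
```

```bash
python3 -m pendant '[{"travel":[0.21,-0.42,0.3],"rot":[0,0,0],"fingers":0.2},{"travel":[0.21,-0.42,0.6],"rot":[0,0,0],"fingers":0.2},{"travel":[0.21,-0.42,0.95],"rot":[0,0,0],"fingers":0.2},{"travel":[0.21,-0.42,0.95],"rot":[0,0,0],"fingers":0.2}]'
python3 -c "
from h import *
plan([.512,-.1895,.054],-.2065)
im,d=env.read_camera('scene'); cv2.imwrite('pics/s1.png',cv2.resize(im[130:280,180:400],None,fx=3.5,fy=3.5))"
```

```text
clock: 3.3
tcp_pos: [0.5071, -0.1885, 0.1307]
orientation: [-0.002, 0.995, -0.103, -0.005]
wrist_force: [-0.9, 0.9, -0.4]
finger_gap: 0.0513
grip_force: 0.0
travel [0.049 0.002 0.639] rot [-0.003  0.01  -0.   ] t 3.3
```

View pics/s1.png

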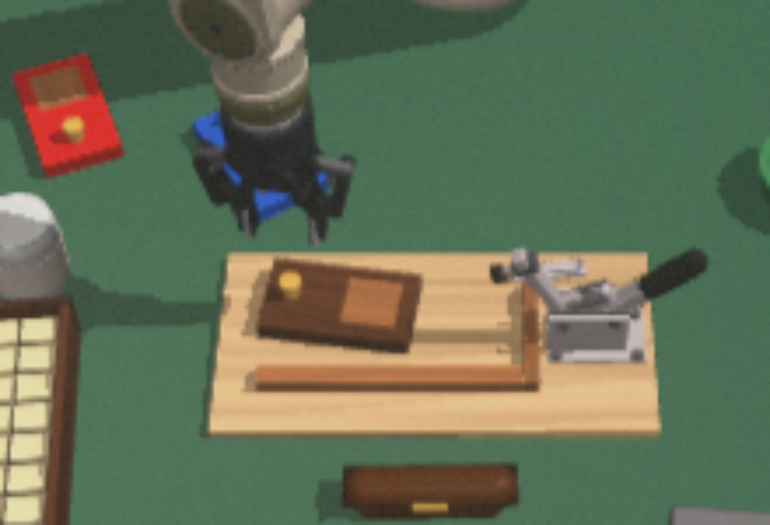

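```bash
python3 -m pendant '[{"travel":[0,0,0],"rot":[0,0,0],"fingers":0.2},{"travel":[0,0,0],"rot":[0,0,0],"fingers":0.2}]'
python3 -c "
from h import *
plan([.512,-.1895,.054],-.2065)"
```

```text
clock: 3.55
tcp_pos: [0.5124, -0.1917, 0.139]
orientation: [0.001, 0.995, -0.104, 0.002]
wrist_force: [0.2, 0.2, 0.4]
finger_gap: 0.0513
grip_force: 0.0
travel [-0.01  -0.019  0.708] rot [ 0.001 -0.004 -0.001] t 3.55
```

```bash
python3 -m pendant '[{"travel":[0,0,0.15],"rot":[0,0,0],"fingers":0.2},{"travel":[0,0,0.3],"rot":[0,0,0],"fingers":0.2},{"travel":[0,0,0.42],"rot":[0,0,0],"fingers":0.2},{"travel":[0,0,0.52],"rot":[0,0,0],"fingers":0.2},{"travel":[0,0,0.6],"rot":[0,0,0],"fingers":0.2},{"travel":[0,0,0.65],"rot":[0,0,0],"fingers":0.2},{"travel":[0,0,0.68],"rot":[0,0,0],"fingers":0.2},{"travel":[0,0,0.68],"rot":[0,0,0],"fingers":0.2},{"travel":[0,0,0.68],"rot":[0,0,0],"fingers":0.2}]' 25
python3 -m pendant '[{"travel":[0,0,0],"rot":[0,0,0],"fingers":-0.6},{"travel":[0,0,0],"rot":[0,0,0],"fingers":-0.6},{"travel":[0,0,0],"rot":[0,0,0],"fingers":-0.6},{"travel":[0,0,0],"rot":[0,0,0],"fingers":-0.6},{"travel":[0,0,0],"rot":[0,0,0],"fingers":-0.6},{"travel":[0,0,0],"rot":[0,0,0],"fingers":-0.6}]' 25
```

```text
clock: 4.45
tcp_pos: [0.5112, -0.1902, 0.055]
orientation: [0.0, 0.995, -0.103, 0.0]
wrist_force: [-0.3, 0.8, 0.8]
finger_gap: 0.0513
grip_force: 0.0
clock: 5.05
tcp_pos: [0.5112, -0.1901, 0.0552]
orientation: [0.0, 0.995, -0.103, 0.0]
wrist_force: [-0.9, 0.9, 5.7]
finger_gap: 0.0199
grip_force: 24.5
```

```bash
python3 -c "
from h import *
plan(j2w(-4,-53,55.5),YAW);plan(j2w(-4,-85,55.5),YAW)"
```

```text
travel [ 0.154 -0.787 -0.003] rot [ 0.    -0.001 -0.138] t 5.05
travel [ 0.192 -0.524 -0.003] rot [ 0.    -0.001 -0.138] t 5.05
```

```bash
python3 -m pendant '[{"travel":[0.03,-0.1,0],"rot":[0,0,-0.02],"fingers":-0.6},{"travel":[0.06,-0.2,0],"rot":[0,0,-0.05],"fingers":-0.6},{"travel":[0.1,-0.3,0],"rot":[0,0,-0.08],"fingers":-0.6},{"travel":[0.13,-0.4,0],"rot":[0,0,-0.11],"fingers":-0.6},{"travel":[0.16,-0.5,0],"rot":[0,0,-0.138],"fingers":-0.6},{"travel":[0.16,-0.6,0],"rot":[0,0,-0.138],"fingers":-0.6},{"travel":[0.155,-0.7,0],"rot":[0,0,-0.138],"fingers":-0.6},{"travel":[0.154,-0.76,0],"rot":[0,0,-0.138],"fingers":-0.6},{"travel":[0.154,-0.787,0],"rot":[0,0,-0.138],"fingers":-0.6},{"travel":[0.154,-0.787,0],"rot":[0,0,-0.138],"fingers":-0.6}]'
cat > m.py <<'E'
from h import *
import sys
im,d=env.read_camera('top'); P=cloud('top',d)*1000; jq=inboard(J0*1000,YAW,P); z=P[...,2]
m=largest((z>28.5)&(z<36)&(abs(jq[...,0])<75)&(jq[...,1]<85)&(jq[...,1]>-190))
c,a,s=rect('top',m,.032,140,80); print('panel jig',np.round(inboard(J0*1000,YAW,c),1),round(a-YAW,4),np.round(s,1))
if len(sys.argv)>1: cv2.imwrite(sys.argv[1],cv2.resize(im[120:270,230:430],None,fx=4,fy=4,interpolation=cv2.INTER_CUBIC))
E
python3 m.py pics/t2.png; python3 -c "
from h import *
plan(j2w(1,-44,55.5),YAW)"
```

```text
clock: 6.05
tcp_pos: [0.5493, -0.1005, 0.0552]
orientation: [0.0, 1.0, -0.03, 0.001]
wrist_force: [-0.2, -0.2, 5.9]
finger_gap: 0.0196
grip_force: 24.6
panel jig [29.5 46.9] -0.3498 [17.3 28.1]
travel [ 0.038 -0.067 -0.003] rot [-0.    -0.001  0.002] t 6.1
```

View pics/t2.png

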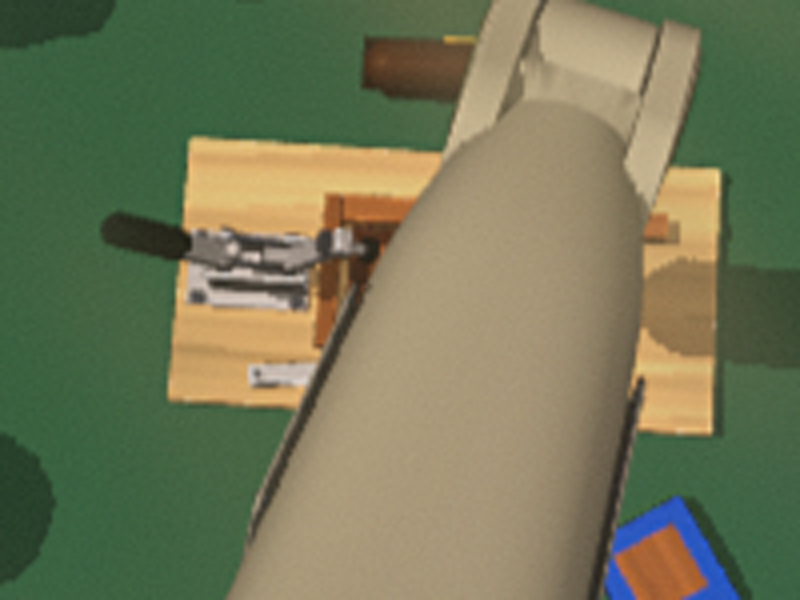

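The top view is occluded by the arm; the panel's edge shows close to the end stop. I'll push in small steps and watch the force.

```bash
python3 -m pendant '[{"travel":[0,-0.02,0],"rot":[0,0,0],"fingers":-0.6},{"travel":[0,-0.04,0],"rot":[0,0,0],"fingers":-0.6},{"travel":[0,-0.055,0],"rot":[0,0,0],"fingers":-0.6},{"travel":[0,-0.055,0],"rot":[0,0,0],"fingers":-0.6}]'
python3 -m pendant '[{"travel":[0,-0.01,0],"rot":[0,0,0],"fingers":-0.6},{"travel":[0,-0.02,0],"rot":[0,0,0],"fingers":-0.6},{"travel":[0,-0.02,0],"rot":[0,0,0],"fingers":-0.6}]'
python3 -m pendant '[{"travel":[0.02,0,0],"rot":[0,0,0],"fingers":-0.6},{"travel":[0.035,0,0],"rot":[0,0,0],"fingers":-0.6},{"travel":[0.035,0,0],"rot":[0,0,0],"fingers":-0.6}]'
python3 - <<'E'
from h import *
plan(j2w(0,-45,55.5),YAW)
im,d=env.read_camera('scene'); cv2.imwrite('pics/s2.png',cv2.resize(im[180:280,220:400],None,fx=4.4,fy=4.4,interpolation=cv2.INTER_CUBIC))
E
```

```text
clock: 6.5
tcp_pos: [0.5497, -0.0945, 0.0552]
orientation: [0.001, 1.0, -0.031, 0.001]
wrist_force: [0.3, -3.7, 4.9]
finger_gap: 0.0196
grip_force: 24.6
clock: 6.8
tcp_pos: [0.5498, -0.0928, 0.0552]
orientation: [0.001, 1.0, -0.031, 0.001]
wrist_force: [-1.5, -5.3, 5.3]
finger_gap: 0.0195
grip_force: 24.7
clock: 7.1
tcp_pos: [0.5507, -0.093, 0.0551]
orientation: [0.001, 1.0, -0.031, -0.003]
wrist_force: [-9.9, -7.6, 14.5]
finger_gap: 0.0195
grip_force: 25.2
travel [ 0.021  0.004 -0.003] rot [0.003 0.005 0.   ] t 7.1
```

View pics/s2.png

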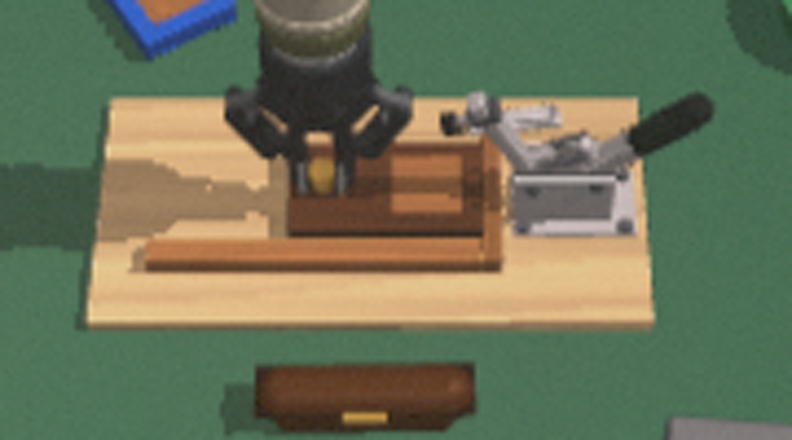

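```bash
python3 -m pendant '[{"travel":[0,0.03,0],"rot":[0,0,0],"fingers":-0.6},{"travel":[0,0.03,0],"rot":[0,0,0],"fingers":-0.6},{"travel":[0.02,0.03,0],"rot":[0,0,0],"fingers":-0.6},{"travel":[0.02,0.03,0],"rot":[0,0,0],"fingers":-0.6}]'
python3 -m pendant '[{"travel":[0.02,0,0],"rot":[0,0,0],"fingers":-0.6},{"travel":[0.02,0,0],"rot":[0,0,0],"fingers":-0.6}]'
python3 -m pendant '[{"travel":[0,-0.03,0],"rot":[0,0,0],"fingers":-0.6},{"travel":[0,-0.03,0],"rot":[0,0,0],"fingers":-0.6}]'
```

```text
clock: 7.55
tcp_pos: [0.5533, -0.0944, 0.0551]
orientation: [-0.001, 1.0, -0.03, -0.002]
wrist_force: [-7.1, 2.1, 14.2]
finger_gap: 0.0196
grip_force: 25.2
clock: 7.75
tcp_pos: [0.5537, -0.0944, 0.055]
orientation: [-0.001, 1.0, -0.03, -0.004]
wrist_force: [-12.4, 1.6, 18.3]
finger_gap: 0.0195
grip_force: 25.5
clock: 7.95
tcp_pos: [0.5541, -0.0933, 0.055]
orientation: [0.002, 1.0, -0.031, -0.004]
wrist_force: [-13.7, -7.4, 15.6]
finger_gap: 0.0195
grip_force: 25.5
```

```bash
python3 -m pendant '[{"travel":[-0.02,0,0],"rot":[0,0,0],"fingers":-0.6},{"travel":[-0.03,0.02,0],"rot":[0,0,0],"fingers":0.1},{"travel":[-0.03,0.02,0],"rot":[0,0,0],"fingers":0.1},{"travel":[-0.03,0.02,0],"rot":[0,0,0],"fingers":0.1},{"travel":[-0.03,0.02,0],"rot":[0,0,0],"fingers":0.1},{"travel":[-0.03,0.02,-0.3],"rot":[0,0,0],"fingers":0.1},{"travel":[-0.03,0.02,-0.6],"rot":[0,0,0],"fingers":0.1},{"travel":[-0.03,0.1,-0.9],"rot":[0,0,0],"fingers":0.1}]'
python3 -m pendant '[{"travel":[-0.3,0.2,0],"rot":[0,0,0],"fingers":-1},{"travel":[-0.6,0.4,0],"rot":[0,0,0],"fingers":-1},{"travel":[-0.9,0.4,0],"rot":[0,0,0],"fingers":-1},{"travel":[-0.9,0.4,0],"rot":[0,0,0],"fingers":-1},{"travel":[-0.9,0.4,0],"rot":[0,0,0],"fingers":-1}]'
python3 - <<'E'
from h import *
import subprocess
im,d=env.read_camera('scene'); cv2.imwrite('pics/s3.png',cv2.resize(im[180:280,220:400],None,fx=4.4,fy=4.4,interpolation=cv2.INTER_CUBIC)); P=cloud('scene',d)*1000
jq=inboard(J0*1000,YAW,P); z=P[...,2]
for y0 in (-60,-40,-20,0,20,40,55):
    r=(abs(jq[...,1]-y0)<6)&(z>29)&(z<35)&(abs(jq[...,0])<60); 
    s=(abs(jq[...,1]-y0)<6)&(z>24)&(z<28.5)&(jq[...,0]>30)&(jq[...,0]<70)
    print(y0,np.round([*np.percentile(jq[...,0][r],[1,99]),*np.percentile(jq[...,0][s],[1,99])],1) if r.any() and s.any() else '')
E
python3 m.py
```

```text
clock: 8.75
tcp_pos: [0.5533, -0.1036, 0.1634]
orientation: [-0.001, 1.0, -0.03, -0.001]
wrist_force: [0.3, -1.3, -0.9]
finger_gap: 0.0467
grip_force: 0.0
clock: 9.25
tcp_pos: [0.4427, -0.146, 0.1629]
orientation: [0.0, 1.0, -0.032, 0.0]
wrist_force: [0.2, 0.0, -0.1]
finger_gap: 0.0003
grip_force: 0.0
-60 [-36.5  54.4  40.7  59.3]
-40 [-39.2  52.   39.5  59.6]
-20 [-38.1  58.1  37.8  57.6]
0 [-38.1  58.8  34.6  62.3]
20 [-37.5  57.6  32.4  61.7]
40 [-39.2  58.   40.9  61. ]
55 [-39.1  55.1  42.3  61.6]
panel jig [ 8.4 -0.8] -0.0107 [ 98.8 164.6]
```

View pics/s3.png

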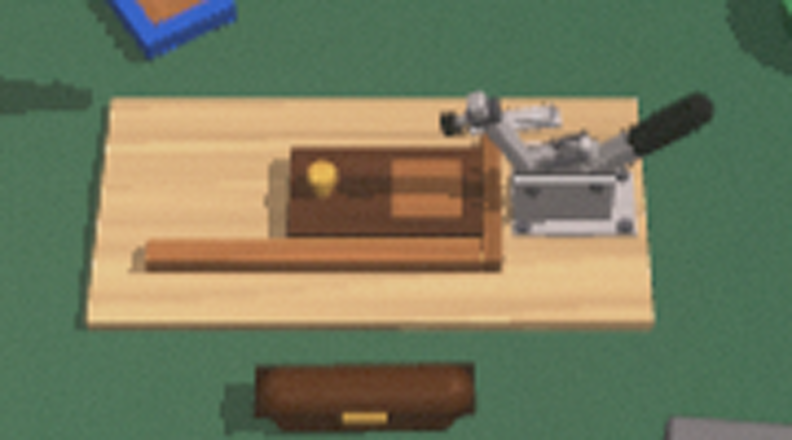

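The panel looks flush. A gentle truing push with closed fingers on its -x side, then on its -y end, will make sure.

```bash
python3 -c "
from h import *
plan(j2w(-72,-10,39),YAW);plan(j2w(-72,-10,160),YAW)"
```

```text
travel [ 0.279 -0.785  1.033] rot [ 0.    -0.002  0.001] t 9.35
travel [ 0.281 -0.785  0.025] rot [ 0.    -0.002  0.001] t 9.35
```

```bash
python3 -m pendant '[{"travel":[0.15,-0.4,0],"rot":[0,0,0],"fingers":-1},{"travel":[0.28,-0.785,0],"rot":[0,0,0],"fingers":-1},{"travel":[0.28,-0.785,0.3],"rot":[0,0,0],"fingers":-1},{"travel":[0.28,-0.785,0.6],"rot":[0,0,0],"fingers":-1},{"travel":[0.28,-0.785,0.8],"rot":[0,0,0],"fingers":-1},{"travel":[0.28,-0.785,0.9],"rot":[0,0,0],"fingers":-1},{"travel":[0.28,-0.785,0.97],"rot":[0,0,0],"fingers":-1},{"travel":[0.28,-0.785,1],"rot":[0,0,0],"fingers":-1},{"travel":[0.28,-0.785,1],"rot":[0,0,0],"fingers":-1}]'
python3 -m pendant '[{"travel":[0.05,0,0],"rot":[0,0,0],"fingers":-1},{"travel":[0.1,0,0],"rot":[0,0,0],"fingers":-1},{"travel":[0.14,0,0],"rot":[0,0,0],"fingers":-1},{"travel":[0.17,0,0],"rot":[0,0,0],"fingers":-1},{"travel":[0.17,0,0],"rot":[0,0,0],"fingers":-1}]'
python3 -c "
from h import *
plan(j2w(-51,-10,39),YAW)"
```

```text
clock: 10.25
tcp_pos: [0.4829, -0.0543, 0.043]
orientation: [0.0, 1.0, -0.031, 0.0]
wrist_force: [-0.3, 0.5, 0.4]
finger_gap: 0.0001
grip_force: 0.0
clock: 10.75
tcp_pos: [0.503, -0.0554, 0.0428]
orientation: [0.0, 1.0, -0.031, 0.0]
wrist_force: [0.5, -0.2, 0.2]
finger_gap: 0.0
grip_force: 0.0
travel [0.012 0.001 0.032] rot [ 0. -0.  0.] t 10.75
```

```bash
python3 -m pendant '[{"travel":[0.015,0,0.02],"rot":[0,0,0],"fingers":-1},{"travel":[0.03,0,0.02],"rot":[0,0,0],"fingers":-1},{"travel":[0.03,0,0.02],"rot":[0,0,0],"fingers":-1}]'
python3 -m pendant '[{"travel":[0.015,0,0],"rot":[0,0,0],"fingers":-1},{"travel":[0.03,0,0],"rot":[0,0,0],"fingers":-1},{"travel":[0.03,0,0],"rot":[0,0,0],"fingers":-1}]'
```

```text
clock: 11.05
tcp_pos: [0.5037, -0.0552, 0.0395]
orientation: [-0.0, 1.0, -0.031, -0.002]
wrist_force: [-6.2, 0.3, 3.6]
finger_gap: 0.0001
grip_force: 2.9
clock: 11.35
tcp_pos: [0.5039, -0.055, 0.0391]
orientation: [-0.0, 0.999, -0.031, -0.006]
wrist_force: [-13.9, 0.1, 9.0]
finger_gap: 0.0001
grip_force: 6.9
```

```bash
python3 -m pendant '[{"travel":[-0.1,0,0],"rot":[0,0,0],"fingers":-1},{"travel":[-0.2,0,0],"rot":[0,0,0],"fingers":-1},{"travel":[-0.2,0.2,-0.3],"rot":[0,0,0],"fingers":-1},{"travel":[-0.1,0.5,-0.5],"rot":[0,0,0],"fingers":-1},{"travel":[0.2,0.8,-0.5],"rot":[0,0,0],"fingers":-1},{"travel":[0.42,0.85,-0.5],"rot":[0,0,0],"fingers":-1},{"travel":[0.42,0.85,-0.5],"rot":[0,0,0],"fingers":-1},{"travel":[0.42,0.85,-0.5],"rot":[0,0,0],"fingers":-1}]'
python3 -c "
from h import *
plan(j2w(0,-102,39),YAW)"
```

```text
clock: 12.15
tcp_pos: [0.5534, -0.1608, 0.0999]
orientation: [-0.0, 1.0, -0.031, -0.0]
wrist_force: [-0.1, -0.1, 0.0]
finger_gap: -0.0002
grip_force: 0.0
travel [-0.037 -0.083  0.507] rot [-0.  0. -0.] t 12.15
```

```bash
python3 -m pendant '[{"travel":[-0.037,-0.04,0.2],"rot":[0,0,0],"fingers":-1},{"travel":[-0.037,-0.04,0.35],"rot":[0,0,0],"fingers":-1},{"travel":[-0.037,-0.04,0.45],"rot":[0,0,0],"fingers":-1},{"travel":[-0.037,-0.04,0.5],"rot":[0,0,0],"fingers":-1},{"travel":[-0.037,-0.08,0.5],"rot":[0,0,0],"fingers":-1},{"travel":[-0.037,-0.13,0.5],"rot":[0,0,0],"fingers":-1},{"travel":[-0.037,-0.18,0.5],"rot":[0,0,0],"fingers":-1},{"travel":[-0.037,-0.22,0.5],"rot":[0,0,0],"fingers":-1},{"travel":[-0.037,-0.22,0.5],"rot":[0,0,0],"fingers":-1}]'
python3 -m pendant '[{"travel":[0,-0.02,0],"rot":[0,0,0],"fingers":-1},{"travel":[0,-0.03,0],"rot":[0,0,0],"fingers":-1},{"travel":[0,-0.03,0],"rot":[0,0,0],"fingers":-1}]'
```

```text
clock: 13.05
tcp_pos: [0.5513, -0.1333, 0.0408]
orientation: [0.0, 1.0, -0.031, 0.0]
wrist_force: [-0.1, -0.1, 1.0]
finger_gap: 0.0002
grip_force: 0.0
clock: 13.35
tcp_pos: [0.5514, -0.131, 0.0405]
orientation: [0.001, 1.0, -0.031, 0.0]
wrist_force: [-0.1, -2.1, 1.3]
finger_gap: -0.0001
grip_force: 1.1
```

```bash
python3 -m pendant '[{"travel":[0,-0.02,0],"rot":[0,0,0],"fingers":-1},{"travel":[0,-0.035,0],"rot":[0,0,0],"fingers":-1},{"travel":[0,-0.035,0],"rot":[0,0,0],"fingers":-1}]'
python3 -m pendant '[{"travel":[0,-0.02,0],"rot":[0,0,0],"fingers":-1},{"travel":[0,-0.035,0],"rot":[0,0,0],"fingers":-1},{"travel":[0,-0.035,0],"rot":[0,0,0],"fingers":-1}]'
```

```text
clock: 13.65
tcp_pos: [0.5515, -0.1303, 0.0407]
orientation: [0.004, 0.999, -0.033, -0.0]
wrist_force: [-2.1, -14.5, -0.3]
finger_gap: -0.0001
grip_force: 6.3
clock: 13.95
tcp_pos: [0.5516, -0.1298, 0.0409]
orientation: [0.008, 0.999, -0.034, -0.0]
wrist_force: [-5.4, -24.8, -0.9]
finger_gap: 0.0001
grip_force: 11.5
```

Flush and firm against both stops. Next I move over to the +y side of the handle.

```bash
python3 -m pendant '[{"travel":[0,0.15,0],"rot":[0,0,0],"fingers":-1},{"travel":[0,0.25,0],"rot":[0,0,0],"fingers":-1},{"travel":[0,0.25,-0.4],"rot":[0,0,0],"fingers":-1},{"travel":[0,0.25,-0.8],"rot":[0,0,0],"fingers":-1},{"travel":[0,0.25,-1],"rot":[0,0,0],"fingers":-1},{"travel":[0,0.25,-1],"rot":[0,0,0],"fingers":-1}]'
python3 -m pendant '[{"travel":[0,0,-0.4],"rot":[0,0,0],"fingers":-1},{"travel":[0,0,-0.8],"rot":[0,0,0],"fingers":-1},{"travel":[0,-0.3,-0.9],"rot":[0,0,0],"fingers":-1},{"travel":[0,-0.6,-0.9],"rot":[0,0,0],"fingers":-1},{"travel":[0,-1,-0.9],"rot":[0,0,0],"fingers":-1}]'
python3 -m pendant '[{"travel":[0,-0.4,0],"rot":[0,0,0],"fingers":-1},{"travel":[0,-0.8,0],"rot":[0,0,0],"fingers":-1},{"travel":[0,-1,0],"rot":[0,0,0],"fingers":-1},{"travel":[0,-1,0],"rot":[0,0,0],"fingers":-1}]'
python3 -m pendant '[{"travel":[0,-0.4,0],"rot":[0,0,0],"fingers":-1},{"travel":[0,-0.8,0],"rot":[0,0,0],"fingers":-1},{"travel":[0,-1,0],"rot":[0,0,0],"fingers":-1},{"travel":[0,-1,0],"rot":[0,0,0],"fingers":-1},{"travel":[0,-1,0],"rot":[0,0,0],"fingers":-1}]'
python3 m.py; python3 -c "
from h import *
plan(j2w(0,262,128),YAW)"
```

```text
clock: 14.55
tcp_pos: [0.5524, -0.1529, 0.1648]
orientation: [0.001, 1.0, -0.031, 0.004]
wrist_force: [0.7, -0.3, -0.3]
finger_gap: 0.0
grip_force: 0.0
clock: 15.05
tcp_pos: [0.5574, -0.032, 0.2678]
orientation: [-0.0, 0.999, -0.032, 0.0]
wrist_force: [0.7, -0.5, -0.9]
finger_gap: 0.0002
grip_force: 0.0
clock: 15.45
tcp_pos: [0.5636, 0.0687, 0.267]
orientation: [-0.008, 1.0, -0.014, -0.001]
wrist_force: [0.0, -0.8, 0.1]
finger_gap: 0.0
grip_force: 0.0
clock: 15.95
tcp_pos: [0.5708, 0.1204, 0.27]
orientation: [-0.027, 0.999, 0.023, -0.002]
wrist_force: [0.5, 0.6, -0.5]
finger_gap: 0.0003
grip_force: 0.0
panel jig [6.1 5.4] 0.0626 [104.6 152.3]
travel [ 0.051 -0.702  1.223] rot [-0.051  0.004  0.103] t 16.0
```

```bash
python3 -c "
from h import *
print(env.get_state()['joint_pos'],env.get_state()['tcp_pos'])"
```

```text
[0.0447281  0.32267329 0.10635584 1.35627029 0.0532979  3.14062694] [0.57073093 0.12062011 0.27005221]
```

Joint 6 has hit its limit, so I turn the tool by -90° about its z axis; closed fingers push equally well that way.

```bash
python3 -m pendant '[{"travel":[0,0,0],"rot":[0,0,-0.14],"fingers":-1},{"travel":[0,0,0],"rot":[0,0,-0.28],"fingers":-1},{"travel":[0,0,0],"rot":[0,0,-0.42],"fingers":-1},{"travel":[0,0,0],"rot":[0,0,-0.56],"fingers":-1},{"travel":[0,0,0],"rot":[0,0,-0.7],"fingers":-1},{"travel":[0,0,0],"rot":[0,0,-0.75],"fingers":-1},{"travel":[0,0,0],"rot":[0,0,-0.75],"fingers":-1}]'
python3 -m pendant '[{"travel":[0,0,0],"rot":[0,0,-0.14],"fingers":-1},{"travel":[0,0,0],"rot":[0,0,-0.28],"fingers":-1},{"travel":[0,0,0],"rot":[0,0,-0.42],"fingers":-1},{"travel":[0,0,0],"rot":[0,0,-0.56],"fingers":-1},{"travel":[0,0,0],"rot":[0,0,-0.7],"fingers":-1},{"travel":[0,0,0],"rot":[0,0,-0.75],"fingers":-1},{"travel":[0,0,0],"rot":[0,0,-0.75],"fingers":-1}]'
python3 -c "
from h import *
plan(j2w(0,262,200),YAW+np.pi/2);print(env.get_state()['joint_pos'],env.get_state()['tcp_pos'])"
```

```text
clock: 16.7
tcp_pos: [0.5705, 0.1203, 0.2702]
orientation: [-0.025, 0.915, 0.403, 0.009]
wrist_force: [-0.4, -0.1, 0.1]
finger_gap: -0.0
grip_force: 0.0
clock: 17.4
tcp_pos: [0.5706, 0.1205, 0.2702]
orientation: [-0.02, 0.691, 0.722, 0.018]
wrist_force: [0.5, 1.0, 0.0]
finger_gap: -0.0001
grip_force: 0.0
travel [0.735 0.05  0.625] rot [-0.004 -0.051  0.102] t 17.4
[0.04458593 0.32211125 0.10598806 1.35629113 0.05318371 1.5711296 ] [0.57055284 0.12049816 0.27022272]
```

```bash
python3 -m pendant '[{"travel":[0.3,0.05,0],"rot":[-0.004,-0.051,0.102],"fingers":-1},{"travel":[0.6,0.05,0],"rot":[-0.004,-0.051,0.102],"fingers":-1},{"travel":[0.735,0.05,0.2],"rot":[-0.004,-0.051,0.102],"fingers":-1},{"travel":[0.735,0.05,0.4],"rot":[-0.004,-0.051,0.102],"fingers":-1},{"travel":[0.735,0.05,0.6],"rot":[-0.004,-0.051,0.102],"fingers":-1},{"travel":[0.735,0.05,0.6],"rot":[-0.004,-0.051,0.102],"fingers":-1},{"travel":[0.735,0.05,0.6],"rot":[-0.004,-0.051,0.102],"fingers":-1}]'
python3 -c "
from h import *
plan(j2w(0,262,128),YAW+np.pi/2)
im,d=env.read_camera('scene'); cv2.imwrite('pics/s4.png',cv2.resize(im[140:280,220:440],None,fx=3.6,fy=3.6,interpolation=cv2.INTER_CUBIC))"
python3 m.py
```

```text
clock: 18.1
tcp_pos: [0.572, 0.2127, 0.2031]
orientation: [-0.0, 0.729, 0.685, -0.001]
wrist_force: [-0.3, 0.1, 0.5]
finger_gap: -0.0
grip_force: 0.0
travel [0.    0.004 0.626] rot [-0.001  0.001  0.   ] t 18.1
panel jig [ 8.  -2.1] 0.0007 [ 96.3 167.9]
```

View pics/s4.png

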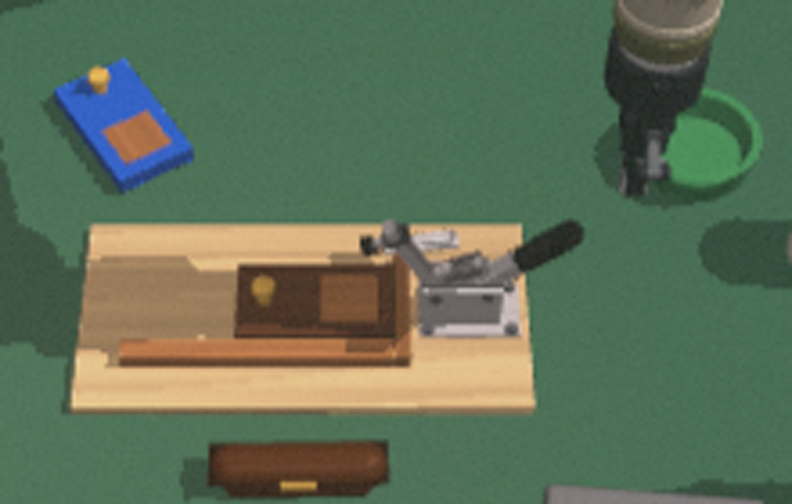

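The picture shows the panel snug in the corner, at the crop's (235-395, 265-335), with the gripper clear on the +y side of the handle. I descend and push the handle towards -y.

```bash
python3 -m pendant '[{"travel":[0,0,0.3],"rot":[0,0,0],"fingers":-1},{"travel":[0,0,0.5],"rot":[0,0,0],"fingers":-1},{"travel":[0,0,0.6],"rot":[0,0,0],"fingers":-1},{"travel":[0,0,0.63],"rot":[0,0,0],"fingers":-1},{"travel":[0,0,0.63],"rot":[0,0,0],"fingers":-1}]'
python3 -m pendant '[{"travel":[-0.08,0,0],"rot":[0,0,0],"fingers":-1},{"travel":[-0.16,0,0],"rot":[0,0,0],"fingers":-1},{"travel":[-0.24,0,0],"rot":[0,0,0],"fingers":-1},{"travel":[-0.32,0,0],"rot":[0,0,0],"fingers":-1},{"travel":[-0.4,0,0],"rot":[0,0,0],"fingers":-1},{"travel":[-0.4,0,0],"rot":[0,0,0],"fingers":-1}]'
python3 -c "
from h import *
plan(j2w(0,160,128),YAW+np.pi/2)"
```

```text
clock: 18.7
tcp_pos: [0.5727, 0.2129, 0.1282]
orientation: [0.0, 0.728, 0.685, 0.0]
wrist_force: [-0.2, 0.2, 0.1]
finger_gap: -0.0002
grip_force: 0.0
clock: 19.3
tcp_pos: [0.5691, 0.1631, 0.1274]
orientation: [0.0, 0.729, 0.685, -0.001]
wrist_force: [0.2, -0.0, 0.2]
finger_gap: 0.0005
grip_force: 0.0
travel [-0.436  0.002 -0.004] rot [-0.     0.001 -0.   ] t 19.3
```

```bash
python3 -m pendant '[{"travel":[-0.06,0,0],"rot":[0,0,0],"fingers":-1},{"travel":[-0.12,0,0],"rot":[0,0,0],"fingers":-1},{"travel":[-0.18,0,0],"rot":[0,0,0],"fingers":-1},{"travel":[-0.24,0,0],"rot":[0,0,0],"fingers":-1},{"travel":[-0.28,0,0],"rot":[0,0,0],"fingers":-1},{"travel":[-0.28,0,0],"rot":[0,0,0],"fingers":-1}]'
python3 -c "
from h import *
plan(j2w(0,160,128),YAW+np.pi/2)
im,d=env.read_camera('scene'); cv2.imwrite('pics/s5.png',cv2.resize(im[140:280,220:440],None,fx=3.6,fy=3.6,interpolation=cv2.INTER_CUBIC))"
```

```text
clock: 19.9
tcp_pos: [0.5672, 0.1307, 0.1274]
orientation: [0.0, 0.729, 0.685, -0.0]
wrist_force: [-0.1, 0.5, -0.4]
finger_gap: 0.0001
grip_force: 0.0
travel [-0.165 -0.    -0.005] rot [-0.     0.001  0.001] t 19.9
```

View pics/s5.png

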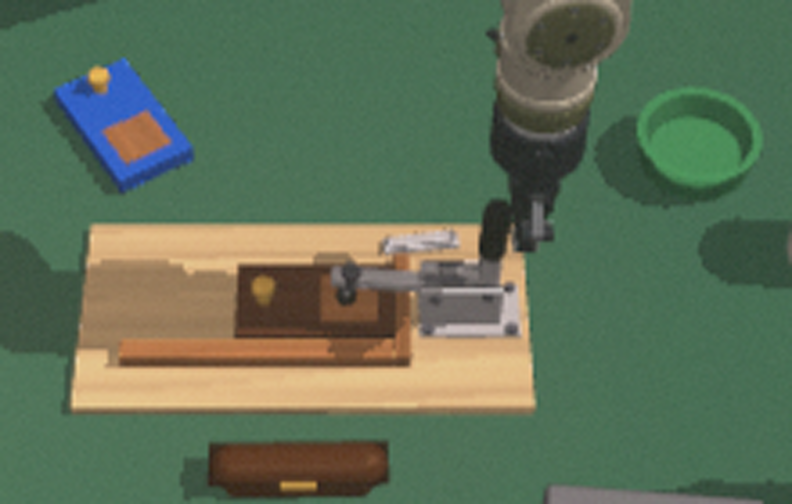

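The handle stands about upright at crop (495,235), with the finger behind it, and the arm is coming down over the patch. I carry on through dead centre.

```bash
python3 -m pendant '[{"travel":[-0.05,0,0],"rot":[0,0,0],"fingers":-1},{"travel":[-0.1,0,0],"rot":[0,0,0],"fingers":-1},{"travel":[-0.12,0,0],"rot":[0,0,0],"fingers":-1}]'
python3 -m pendant '[{"travel":[-0.03,0,0],"rot":[0,0,0],"fingers":-1},{"travel":[-0.06,0,0],"rot":[0,0,0],"fingers":-1},{"travel":[-0.06,0,0],"rot":[0,0,0],"fingers":-1}]'
python3 -m pendant '[{"travel":[-0.03,0,0],"rot":[0,0,0],"fingers":-1},{"travel":[-0.06,0,0],"rot":[0,0,0],"fingers":-1},{"travel":[-0.06,0,0],"rot":[0,0,0],"fingers":-1}]'
```

```text
clock: 20.25
tcp_pos: [0.5664, 0.1185, 0.128]
orientation: [-0.001, 0.728, 0.686, 0.001]
wrist_force: [-1.8, 7.8, 4.4]
finger_gap: 0.0
grip_force: 4.0
clock: 20.55
tcp_pos: [0.566, 0.1092, 0.1275]
orientation: [0.0, 0.728, 0.685, -0.0]
wrist_force: [-0.2, 0.9, 0.1]
finger_gap: 0.0001
grip_force: 0.0
clock: 20.85
tcp_pos: [0.5656, 0.1055, 0.1272]
orientation: [-0.003, 0.728, 0.686, 0.002]
wrist_force: [0.6, 11.7, -1.1]
finger_gap: -0.0002
grip_force: 5.4
```

The force peaked, dropped, then rose against the locked stop. I take the hand off, wait over 1 s and check.

```bash
python3 -m pendant '[{"travel":[0.15,0,0],"rot":[0,0,0],"fingers":-1},{"travel":[0.4,0,0],"rot":[0,0,0],"fingers":-1},{"travel":[0.7,0,-0.1],"rot":[0,0,0],"fingers":-1},{"travel":[0.7,0,-0.5],"rot":[0,0,0],"fingers":-1},{"travel":[0.7,0,-0.8],"rot":[0,0,0],"fingers":-1},{"travel":[0.7,0,-0.8],"rot":[0,0,0],"fingers":-1},{"travel":[0.7,0,-0.8],"rot":[0,0,0],"fingers":-1},{"travel":[0.7,0,-0.8],"rot":[0,0,0],"fingers":-1},{"travel":[0.7,0,-0.8],"rot":[0,0,0],"fingers":-1},{"travel":[0.7,0,-0.8],"rot":[0,0,0],"fingers":-1}]'
python3 -m pendant '[{"travel":[0,0,0],"rot":[0,0,0],"fingers":-1},{"travel":[0,0,0],"rot":[0,0,0],"fingers":-1},{"travel":[0,0,0],"rot":[0,0,0],"fingers":-1},{"travel":[0,0,0],"rot":[0,0,0],"fingers":-1},{"travel":[0,0,0],"rot":[0,0,0],"fingers":-1},{"travel":[0,0,0],"rot":[0,0,0],"fingers":-1},{"travel":[0,0,0],"rot":[0,0,0],"fingers":-1},{"travel":[0,0,0],"rot":[0,0,0],"fingers":-1},{"travel":[0,0,0],"rot":[0,0,0],"fingers":-1}]'
python3 -c "
from h import *
plan(j2w(0,75,250),YAW+np.pi/2)
im,d=env.read_camera('scene'); cv2.imwrite('pics/s6.png',cv2.resize(im[140:280,220:440],None,fx=3.6,fy=3.6,interpolation=cv2.INTER_CUBIC))
P=cloud('scene',d)*1000; jq=inboard(J0*1000,YAW,P); z=P[...,2]
m=(abs(jq[...,0])<20)&(z>125)&(z<175)&(jq[...,1]>60)&(jq[...,1]<190); print('handle top',m.sum(),jq[m].mean(0),np.percentile(z[m],98), 'exp tip y 114 z 159')
m=(abs(jq[...,0])<7)&(z>45)&(z<120)&(jq[...,1]>20)&(jq[...,1]<60); print('arm z',np.percentile(z[m],[5,50,95]))"
```

```text
clock: 21.85
tcp_pos: [0.5699, 0.1862, 0.2219]
orientation: [-0.001, 0.728, 0.685, -0.001]
wrist_force: [0.2, 0.8, 0.2]
finger_gap: -0.0004
grip_force: 0.0
clock: 22.75
tcp_pos: [0.5706, 0.1866, 0.2234]
orientation: [-0.0, 0.728, 0.685, -0.0]
wrist_force: [0.8, 0.3, 0.5]
finger_gap: -0.0
grip_force: 0.0
travel [-1.341e+00 -1.000e-03 -2.220e-01] rot [-0.     0.     0.002] t 22.75
handle top 89 [  5.59376765 122.09878835] 161.44660234337937 exp tip y 114 z 159
arm z [55.23897406 67.69156119 75.8790674 ]
```

View pics/s6.png

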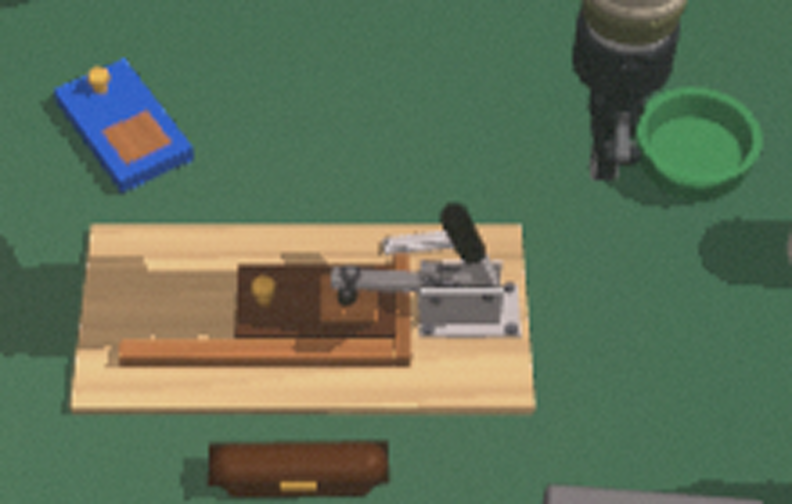

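The handle (crop 460,230) leans to -y, the arm is level and the pad is down on the patch. It has stayed locked by itself for about 1.6 s. I go over the top to the -y side of the handle to open it.

```bash
python3 -m pendant '[{"travel":[0,0,-0.4],"rot":[0,0,0],"fingers":-1},{"travel":[-0.3,0,-0.5],"rot":[0,0,0],"fingers":-1},{"travel":[-0.6,0,-0.5],"rot":[0,0,0],"fingers":-1},{"travel":[-0.9,0,-0.5],"rot":[0,0,0],"fingers":-1},{"travel":[-0.9,0,-0.5],"rot":[0,0,0],"fingers":-1}]'
python3 -m pendant '[{"travel":[-0.3,0,0],"rot":[0,0,0],"fingers":-1},{"travel":[-0.43,0,0],"rot":[0,0,0],"fingers":-1},{"travel":[-0.43,0,0],"rot":[0,0,0],"fingers":-1},{"travel":[-0.43,0,0],"rot":[0,0,0],"fingers":-1},{"travel":[-0.43,0,0],"rot":[0,0,0],"fingers":-1}]'
python3 -c "
from h import *
plan(j2w(0,76,128),YAW+np.pi/2)"
```

```text
clock: 23.3
tcp_pos: [0.564, 0.0754, 0.2838]
orientation: [0.001, 0.73, 0.684, -0.0]
wrist_force: [-0.7, 0.0, -0.0]
finger_gap: -0.0001
grip_force: 0.0
clock: 23.8
tcp_pos: [0.561, 0.0283, 0.2834]
orientation: [-0.0, 0.728, 0.686, -0.0]
wrist_force: [-0.0, 1.2, 0.0]
finger_gap: -0.0003
grip_force: 0.0
travel [-1.100e-02 -1.000e-03  1.295e+00] rot [-0.    -0.     0.003] t 23.8
```

```bash
python3 -m pendant '[{"travel":[-0.02,0,0.3],"rot":[0,0,0],"fingers":-1},{"travel":[-0.02,0,0.6],"rot":[0,0,0],"fingers":-1},{"travel":[-0.02,0,0.8],"rot":[0,0,0],"fingers":-1},{"travel":[-0.02,0,0.95],"rot":[0,0,0],"fingers":-1},{"travel":[-0.02,0,0.95],"rot":[0,0,0],"fingers":-1}]'
python3 -m pendant '[{"travel":[0,0,0.15],"rot":[0,0,0],"fingers":-1},{"travel":[0,0,0.28],"rot":[0,0,0],"fingers":-1},{"travel":[0,0,0.34],"rot":[0,0,0],"fingers":-1},{"travel":[0,0,0.34],"rot":[0,0,0],"fingers":-1}]'
python3 -m pendant '[{"travel":[0.04,0,0],"rot":[0,0,0],"fingers":-1},{"travel":[0.08,0,0],"rot":[0,0,0],"fingers":-1},{"travel":[0.12,0,0],"rot":[0,0,0],"fingers":-1},{"travel":[0.16,0,0],"rot":[0,0,0],"fingers":-1},{"travel":[0.2,0,0],"rot":[0,0,0],"fingers":-1},{"travel":[0.24,0,0],"rot":[0,0,0],"fingers":-1}]'
python3 -c "
from h import *
plan(j2w(0,165,128),YAW+np.pi/2)"
```

```text
clock: 24.3
tcp_pos: [0.5588, 0.0262, 0.1665]
orientation: [-0.002, 0.728, 0.686, -0.002]
wrist_force: [1.0, -0.1, 0.8]
finger_gap: 0.0
grip_force: 0.0
clock: 24.7
tcp_pos: [0.5605, 0.0254, 0.1285]
orientation: [-0.0, 0.728, 0.686, -0.0]
wrist_force: [0.9, 0.5, 0.1]
finger_gap: 0.0001
grip_force: 0.0
clock: 25.3
tcp_pos: [0.5623, 0.0531, 0.129]
orientation: [0.001, 0.728, 0.685, -0.001]
wrist_force: [-1.1, -2.8, 1.1]
finger_gap: -0.0003
grip_force: 0.0
travel [0.524 0.001 0.007] rot [-0.     0.002  0.001] t 25.3
```

```bash
python3 -m pendant '[{"travel":[0.06,0,0],"rot":[0,0,0],"fingers":-1},{"travel":[0.12,0,0],"rot":[0,0,0],"fingers":-1},{"travel":[0.18,0,0],"rot":[0,0,0],"fingers":-1},{"travel":[0.24,0,0],"rot":[0,0,0],"fingers":-1},{"travel":[0.3,0,0],"rot":[0,0,0],"fingers":-1},{"travel":[0.36,0,0],"rot":[0,0,0],"fingers":-1},{"travel":[0.42,0,0],"rot":[0,0,0],"fingers":-1},{"travel":[0.46,0,0],"rot":[0,0,0],"fingers":-1},{"travel":[0.5,0,0],"rot":[0,0,0],"fingers":-1},{"travel":[0.5,0,0],"rot":[0,0,0],"fingers":-1}]'
python3 -m pendant '[{"travel":[0.03,0,0],"rot":[0,0,0],"fingers":-1},{"travel":[0.06,0,0],"rot":[0,0,0],"fingers":-1},{"travel":[0.06,0,0],"rot":[0,0,0],"fingers":-1}]'
python3 -c "
from h import *
plan(j2w(0,175,128),YAW+np.pi/2)"
```

```text
clock: 26.3
tcp_pos: [0.5661, 0.1145, 0.1284]
orientation: [-0.001, 0.728, 0.686, 0.0]
wrist_force: [0.2, -1.1, 0.3]
finger_gap: -0.0003
grip_force: 0.2
clock: 26.6
tcp_pos: [0.5666, 0.1212, 0.1287]
orientation: [-0.0, 0.728, 0.685, 0.0]
wrist_force: [-0.2, -0.2, 0.2]
finger_gap: 0.0001
grip_force: 0.4
travel [0.038 0.    0.006] rot [-0.    -0.     0.002] t 26.6
```

```bash
python3 -m pendant '[{"travel":[0.03,0,0],"rot":[0,0,0],"fingers":-1},{"travel":[0.05,0,0],"rot":[0,0,0],"fingers":-1},{"travel":[0.05,0,0],"rot":[0,0,0],"fingers":-1}]'
python3 -m pendant '[{"travel":[0.02,0,0],"rot":[0,0,0],"fingers":-1},{"travel":[0.04,0,0],"rot":[0,0,0],"fingers":-1},{"travel":[0.04,0,0],"rot":[0,0,0],"fingers":-1}]'
python3 -m pendant '[{"travel":[0.02,0,0],"rot":[0,0,0],"fingers":-1},{"travel":[0.04,0,0],"rot":[0,0,0],"fingers":-1},{"travel":[0.04,0,0],"rot":[0,0,0],"fingers":-1}]'
```

```text
clock: 26.9
tcp_pos: [0.567, 0.1272, 0.1286]
orientation: [-0.0, 0.728, 0.685, 0.0]
wrist_force: [0.4, -1.2, 0.3]
finger_gap: 0.0
grip_force: 0.6
clock: 27.2
tcp_pos: [0.5671, 0.1285, 0.1288]
orientation: [0.002, 0.729, 0.685, -0.003]
wrist_force: [-1.1, -12.5, 2.8]
finger_gap: -0.0001
grip_force: 5.7
clock: 27.5
tcp_pos: [0.5672, 0.1293, 0.1289]
orientation: [0.005, 0.73, 0.684, -0.006]
wrist_force: [-2.0, -25.8, 6.0]
finger_gap: 0.0001
grip_force: 11.0
```

At the open stop. I back off, lift clear, then check by numbers in both cameras.

```bash
python3 -m pendant '[{"travel":[-0.08,0,0],"rot":[0,0,0],"fingers":-1},{"travel":[-0.15,0,0],"rot":[0,0,0],"fingers":-1},{"travel":[-0.15,0,-0.4],"rot":[0,0,0],"fingers":-1},{"travel":[-0.15,0,-0.8],"rot":[0,0,0],"fingers":-1},{"travel":[-0.15,0,-1],"rot":[0,0,0],"fingers":-1},{"travel":[-0.15,0,-1],"rot":[0,0,0],"fingers":-1}]'
python3 -m pendant '[{"travel":[0.4,-0.4,0],"rot":[0,0,0],"fingers":-1},{"travel":[0.8,-0.8,0],"rot":[0,0,0],"fingers":-1},{"travel":[1,-1,0],"rot":[0,0,0],"fingers":-1},{"travel":[1,-1,0],"rot":[0,0,0],"fingers":-1},{"travel":[1,-1,0],"rot":[0,0,0],"fingers":-1}]'
python3 - <<'E'
from h import *
print(env.get_state()['tcp_pos'])
for n in ('top','scene'):
    im,d=env.read_camera(n); P=cloud(n,d)*1000; jq=inboard(J0*1000,YAW,P); z=P[...,2]; x,y=jq[...,0],jq[...,1]
    d0=np.load(f'{n}0.npy'); P0=cloud(n,d0)*1000; q0=inboard(J0*1000,YAW,P0)
    for nm,(pp,qq) in {'now':(P,jq),'start':(P0,q0)}.items():
        g=(abs(qq[...,0])<20)&(pp[...,2]>90)&(qq[...,1]>150)&(qq[...,1]<240)&(pp[...,2]<150); a=(abs(qq[...,0])<15)&(pp[...,2]>95)&(pp[...,2]<150)&(qq[...,1]<100)&(qq[...,1]>30)
        print(n,nm,'grip',g.sum(),qq[g].mean(0).round(1),pp[...,2][g].mean().round(1),'arm',a.sum(),qq[a].mean(0).round(1) if a.any() else '',pp[...,2][a].mean().round(1))
    # panel edges in dark-brown colour vs orange stops
    hsv=cv2.cvtColor(im,cv2.COLOR_BGR2HSV)
    pm=(z>28)&(z<36)&(abs(x)<60)&(y<75)&(y>-80)
    q=np.array([[on_z(n,(u,v),.032)] for v,u in np.argwhere(pm)])[:,0]*1000; qj=inboard(J0*1000,YAW,q); dark=hsv[pm][:,2]
    for y0 in (-55,-30,0,60):
        s=(abs(qj[:,1]-y0)<6)&(qj[:,0]<0); print(' -x edge at',y0,qj[s,0].min().round(1))
    for x0 in (-30,-10,10,30):
        s=(abs(qj[:,0]-x0)<5)&(qj[:,1]<0); print(' -y edge at',x0,qj[s,1].min().round(1))
    # gap to side stop: lowest z near x=36..44
    for y0 in (-60,-30,0,30,60):
        s=(abs(y-y0)<10)&(x>34)&(x<46); print(' minz side',y0,z[s].min().round(1),end='')
    print()
    for t in ('ashtray','glasses_case','clippers','tea_mug','glue_tin','panel'):
        print(t,[(round(o['conf'],2),np.round(o['xy'])) for o in env.outline_of(n,t)[:3]])
E
```

```text
clock: 28.1
tcp_pos: [0.5686, 0.1191, 0.2533]
orientation: [0.002, 0.728, 0.686, 0.003]
wrist_force: [-0.3, -0.5, -1.0]
finger_gap: -0.0001
grip_force: 0.0
clock: 28.6
tcp_pos: [0.4511, 0.2476, 0.2477]
orientation: [-0.001, 0.727, 0.687, -0.001]
wrist_force: [1.2, -1.1, -0.4]
finger_gap: -0.0003
grip_force: 0.0
[0.45111121 0.24756659 0.24765075]
top now grip 193 [ -1.7 197.1] 117.7 arm 117 [-1.6 64.4] 121.5
top start grip 192 [ -1.9 197.3] 118.0 arm 120 [-1.4 64.9] 121.2
 -x edge at -55 -39.7
 -x edge at -30 -38.2
 -x edge at 0 -40.1
 -x edge at 60 -40.7
 -y edge at -30 -69.4
 -y edge at -10 -68.6
 -y edge at 10 -67.5
 -y edge at 30 -69.4
 minz side -60 22.9 minz side -30 24.1 minz side 0 24.0 minz side 30 24.1 minz side 60 23.0
ashtray [(0.77, array([213., 247.]))]
glasses_case [(0.91, array([344., 137.]))]
clippers [(0.71, array([307., 213.]))]
tea_mug []
glue_tin [(0.74, array([475., 225.]))]
panel [(0.84, array([399., 270.])), (0.76, array([339., 189.])), (0.7, array([469., 298.]))]
scene now grip 157 [  4.8 198.1] 116.6 arm 113 [ 3.6 67.4] 119.9
scene start grip 159 [  4.8 198. ] 116.3 arm 110 [ 3.4 67. ] 120.0
 -x edge at -55 -38.3
 -x edge at -30 -38.3
 -x edge at 0 -38.4
 -x edge at 60 -38.4
 -y edge at -30 -68.4
 -y edge at -10 -67.6
 -y edge at 10 -66.9
 -y edge at 30 -69.2
 minz side -60 -757.1 minz side -30 -758.7 minz side 0 -766.7 minz side 30 -760.4 minz side 60 -756.6
ashtray [(0.7, array([414., 182.])), (0.44, array([360., 211.]))]
glasses_case [(0.83, array([301., 269.]))]
clippers []
tea_mug [(0.86, array([456., 203.]))]
glue_tin [(0.84, array([185., 201.]))]
panel [(0.8, array([253., 171.])), (0.68, array([200., 160.])), (0.52, array([366., 212.]))]
```

```bash
python3 -c "
from workcell import env
print(env.hand_in())"
```

```text
the job is handed in; nothing more can be done
None
```

The job is handed in after 28.6 s: the drawer front was slid flush against both stops, the clamp stayed locked on the patch by itself for about 1.6 s, and it is now fully open again, with the panel still flush and nothing else on the table seen to have moved.

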